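# Roll the drawing tube up the sloping board into its tray

### The arm

A 6-joint arm with a two-finger parallel gripper is mounted at the origin on the work surface. World frame = base frame: x ahead of the robot, y to its left, z up, the work surface at z = 0. Lengths are in m, angles in degrees, forces in N, time in s.
With the tool pointing down it reaches from about 0.35 to 0.875 m from the base axis. Payload 4.2 kg.
Tool frame: the origin (TCP) lies midway between the tips of the shut fingers; the grasp point (between the pads) lies 19 mm behind it; z points along the fingers, y is the line along which they close (so a half turn about z gives the same grasp; the last joint's range is limited). The gripper opens to 87 mm and grips with 3 to 60 N. Pads are 19 mm wide; open, the fingers measure 117 mm over their backs; the gripper's body (75 mm by 190 mm) begins 51 mm behind the grasp point.
Start: joints at [-58.522, 22.042, 0.453, 0, -68.411, -14.817], TCP at [0.179, -0.599, 0.223] pointing down, gripper open.
Joint ranges: [-179.83, 179.83], [-69.29, 118.12], [-61.27, 80.66], [-181.25, 117.63], [-171.15, -9.14], [-177.46, 177.46]. Speed limits (degrees/s): [159.86, 159.86, 180, 180, 180, 180].

### API

Orientations are given as [roll, pitch, yaw] about the fixed x, y, z axes, in that order (R = Rz(yaw) Ry(pitch) Rx(roll)).
In Python, from workcell import env gives the robot as it stands. The module is installed in compiled form; this text tells all that it offers. Calls block until the motion is done:
- env.goto(position, orientation): joint-space move of the TCP to a pose.
- env.move_straight(position, rotation=None, rate=0.15, force_limit=None): straight line of the TCP; rotation=None keeps the orientation; rate is the mean speed in m/s. With force_limit (N) it stops when the force on the tool has changed by that much, and returns True; else False.
- env.set_joints(angles): joint-space move.
- env.gripper_to(opening, grasp_force=None): opening from 0.0 (shut) to 1.0 (fully open); grasp_force is the grip in N (None keeps the last); returns when the fingers have stopped.
- env.dwell(seconds).
- env.inverse_kinematics(position, orientation): joint angles nearest the present ones, or None.
- env.read_state(): the state.
- env.grab_frame(name): name is "side" or "top"; returns a dict with "image" (384x512x3 uint8, blue, green, red), "fx", "fy", "cx", "cy" (pixels), "D" ([k1, k2, p1, p2, k3] as OpenCV has them; the pictures are not rectified), "position" and "orientation" of the camera in the world. Camera axes: x right, y up, looking along -z (the intrinsics and any distortion apply to the point x, -y, -z); pixel columns grow to the right and rows downward; lengths in m; the calibration is good to about 2 mm. A picture is of the moment at which its call begins. There is no depth.
A pose or a line that the arm cannot do raises env.Unreachable and nothing moves.
- env.close_job(): hands the job in; it is judged then, once.
Trained networks look in a picture, given as the dict that the camera call returned (one of the last four; its "shot" number tells which), for a name from the list of things; names that differ only in an ending like _2 or _b are one class to them, and where a whole thing is asked for, a point or a joint stands for the part that bears it (a point fixed in the world has none). Each returns a list of dicts, best first, with "score" (0 to 1); they miss things now and then, are a little off and sometimes report something else, mostly with a low value. They report only what shows in the picture. A call takes as long as a camera call.
- env.search_frame(picture, thing): "xyz" ([x, y, z] in m, in world coordinates, good to about 4 mm: the middle of the surface that is visible of it).
- env.trace(picture, thing): "mask" (384x512 bool, what is visible of it).
The state is a dict: "clock": time; "joint_positions": joint angles; "qvel": joint speeds; "joint_torque": joint torques, N m; "position": TCP position; "tool_rot": TCP orientation; "force": force on the tool from outside, world axes, zero at the start; "wrist_torque": the same for the moment, N m; "opening": opening from 0.0 (shut) to 1.0 (fully open); "finger_force": force on a finger pad.
Only numpy, scipy, OpenCV 4.12 (cv2) and the standard library are available. Lean on these libraries where they do the work, as an engineer would, in place of code of your own. Each camera call takes 0.05 s, during which the arm holds its last target. There are 200 camera calls.

### The job

The cardboard drawing tube has rolled down onto the sketch and lies along the ledge at the bottom of the sloping drawing board. Without picking it up, push it up the board with your fingertips, slowly and gently and without letting it roll back, until it drops into the shallow tray below the rail at the top and stays there. Leave everything else where it is.

Things in the scene. Friction and masses are not known exactly. Their poses are not given: they have to be found in the camera images.
- tube: the cardboard drawing tube, smooth, closed, brown with white end caps and a paper band, 50 mm in diameter, 260 mm long, 0.1 to 0.2 kg, loose. Origin on its axis, half-way along; y runs along the tube (x and z turn as it rolls). At the start it lies across the board against the ledge, its axis at face x 30 mm, z 25 mm, up to 25 mm off the middle; let go on the face, it rolls down
- board_face: sloping wooden face of the fixed tabletop drawing board, light plywood with a taped sketch, 480 mm wide, 280 mm up the slope. Origin: on the face, middle of the bottom edge, nearest the robot. x points up the slope (10 degrees above level), y left across the board, z square out of the face. A dark ledge covers x 0 to 12 mm, 8 mm high; smooth face to 225 mm; then the tray, and the rail from 267 to 280 mm
- tray (a point): middle of the tray's floor, axes as the board's face: a shallow wooden trough right across the top of the board, 42 mm up the slope (face x 225 to 267 mm), floor 4 mm below the face, open at both ends; the dark rail above it stands 22 mm over the face. The tube drops in by itself once its axis is past face x 230 mm and rests with its axis at face x 238 to 242 mm, z 21 mm
- eraser: white block eraser with a blue sleeve, 45 x 22 x 12 mm, loose on the left margin of the board's face, about 210 mm left of its middle line and 110 mm up the slope; origin at the middle of its underside
- ink: black ink jar, 48 mm diameter, 65 mm tall, standing on the table to the right of the board; origin at the middle of its underside
- pencil_jar: steel jar 76 mm in diameter, 100 mm tall, with coloured pencils up to about 190 mm high, standing to the left of the board; origin at the middle of its underside
- tape: roll of cream masking tape lying flat, 96 mm diameter, 24 mm high, on the table to the right of the board; origin at the middle of its underside
- fixative: blue and white spray can, 53 mm diameter, 184 mm tall, standing to the left of the board; origin at the middle of its underside
- sharpener: small aluminium pencil sharpener 25 x 14 x 11 mm, on the table to the right of the board; origin at the middle of its underside

How it is judged (in metres and radians):
On the way, in this order (a step that is already met when the one before it is completed fails the run):
1. the tube is rolling on the face of the board, about half-way up (x of tube in the frame of board_face between 0.1 and 0.2 m and z of tube in the frame of board_face between 0.021 and 0.031 m), for 0.1 s.
2. the tube has dropped into the tray (x of tube in the frame of board_face between 0.233 and 0.247 m and z of tube in the frame of board_face between 0.017 and 0.0235 m and y of tube in the frame of board_face between -0.105 and 0.105 m and angle between the y axis of tube and the y axis of board_face, either way round below 0.06 rad), for 0.2 s.
At the end, for the whole second after the job is handed in: The tube lies at rest in the tray: its axis 233 to 247 mm up the face, 17 to 23.5 mm above it, parallel to the rail within 0.06 rad, its middle within 105 mm of the board's middle line. Every other loose thing is within 20 mm of its place and not tipped (0.35 rad) (all of step 2 and linear speed of tube below 0.02 m/s and distance of each of eraser, ink, pencil_jar, tape, fixative, sharpener from where it was at the start of the episode below 0.02 m and angle between each of eraser, ink, pencil_jar, tape, fixative, sharpener's own z axis and vertical below 0.35 rad); the robot touches nothing.
It fails at once if the tube is lifted off the board (its axis more than 35 mm above the face) (z of tube in the frame of board_face above 0.035 m).
It fails at once if the tube is flung or runs away: it moves faster than 0.3 m/s (rolling back freely more than about 4 cm does this) (linear speed of tube above 0.3 m/s).
It fails at once if the tube is squeezed or pressed with more than 25 N (contact force between the fingers and tube above 25 N).
It fails at once if another loose thing is pushed more than 30 mm or knocked over (distance of any of eraser, ink, pencil_jar, tape, fixative, sharpener from where it was at the start of the episode above 0.03 m or angle between any of eraser, ink, pencil_jar, tape, fixative, sharpener's own z axis and vertical above 0.6 rad).
It also fails if it takes over 42 s, if anything falls off the work surface, if the arm or the gripper's body presses on something with over 40 N, if the wrist force passes 120 N, or if a joint passes its speed limit or range.

## Working session

There is one attempt and no reset: what is moved stays moved. The work goes in short steps, each a Python script; the robot and the scene stay as the last script left them, time stands still between calls to the robot, and variables do not carry over. Pictures are saved under pics/ and viewed, at most 10 in all, crops included, and the job is handed in when it is done.

```bash
mkdir -p pics; python3 - <<'E'
from workcell import env
import cv2, pickle
s=env.read_state();print(s['clock'],s['position'],s['tool_rot'],s['opening'],s['force'])
for n in("top","side"):
    f=env.grab_frame(n);cv2.imwrite(f'pics/{n}0.png',f['image']);pickle.dump(f,open(n+'0.pkl','wb'))
    print(n,{k:v for k,v in f.items() if k!='image'})
    for t in("tube","board_face","eraser","pencil_jar","fixative","ink","tape","sharpener"):
        r=env.search_frame(f,t);print(t,[(x['score'],x['xyz']) for x in r[:2]])
print(env.read_state()['clock'])
E
```

```text
0.0 [ 0.17903165 -0.5981656   0.22146227] [ 1.79875524e+02 -4.53231206e-03 -1.63348519e+02] 0.9991875146726876 [ 0.78092511 -0.72528419  0.16280658]
top {'fx': 388.1249341816656, 'fy': 388.1249341816656, 'cx': 252.01885757708254, 'cy': 195.12846275060906, 'D': array([0.01696452, 0.        , 0.        , 0.        , 0.        ]), 'position': array([0.37187833, 0.0153389 , 0.97480116]), 'orientation': array([ 10.1513613 ,   0.28078135, -90.71988   ]), 'shot': 1}
tube [(0.61, [0.4852, 0.0343, 0.0874]), (0.35, [0.5636, -0.3198, 0.0646])]
board_face [(0.81, [0.6134, -0.016, 0.0611])]
eraser [(0.66, [0.6025, 0.2058, 0.0613])]
pencil_jar [(0.92, [0.5785, 0.3428, 0.0824])]
fixative [(0.58, [0.6515, 0.2904, 0.1479])]
ink [(0.55, [0.5647, -0.316, 0.0637])]
tape [(0.58, [0.4722, -0.3051, 0.0229])]
sharpener []
side {'fx': 392.6364672362156, 'fy': 392.6364672362156, 'cx': 257.7834727261949, 'cy': 196.586970900489, 'D': array([-0.1041218,  0.       ,  0.       ,  0.       ,  0.       ]), 'position': array([0.04969704, 0.7521674 , 0.73159098]), 'orientation': array([  53.00770068,    1.06151697, -146.17944583]), 'shot': 2}
tube [(0.6, [0.4818, 0.0622, 0.0818])]
board_face [(0.81, [0.612, 0.0474, 0.0596])]
eraser [(0.69, [0.6019, 0.2105, 0.0618]), (0.58, [0.5608, -0.3127, 0.0423])]
pencil_jar [(0.76, [0.5711, 0.3526, 0.0825])]
fixative [(0.7, [0.6431, 0.3173, 0.1454]), (0.29, [0.6106, 0.0479, 0.0614])]
ink [(0.73, [0.558, -0.3146, 0.043])]
tape [(0.67, [0.4646, -0.3085, 0.0197]), (0.35, [0.6431, 0.3189, 0.1442])]
sharpener [(0.43, [0.3806, -0.2776, 0.012])]
0.9
```

View pics/top0.png

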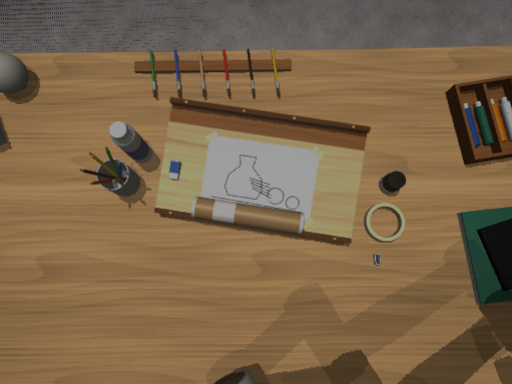

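View pics/side0.png

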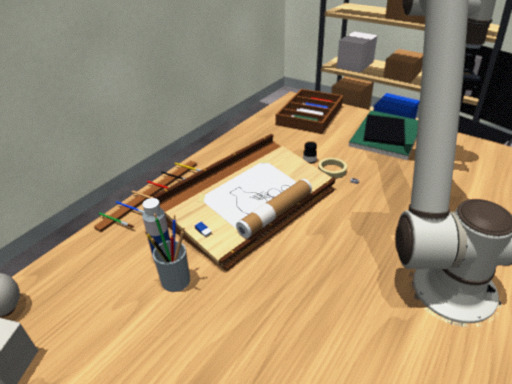

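The top picture shows the board turned slightly. Its ledge corners are at about (157,213) and (350,241), its rail corners at (172,101) and (367,128), and the tube lies on the ledge from (193,208) to (303,223). The side picture shows the same, with the ledge's left end near (225,265). Next I'll zoom in to get accurate corners.

```bash
python3 - <<'E'
import cv2
for n,(x0,y0,x1,y1,k) in {"top":(145,90,375,250,3.4),"side":(160,125,345,275,4)}.items():
    im=cv2.imread(f'pics/{n}0.png')[y0:y1,x0:x1]
    im=cv2.resize(im,None,fx=k,fy=k,interpolation=cv2.INTER_CUBIC)
    for v in range(x0//20*20+20,x1,20):
        cv2.line(im,(int((v-x0+.5)*k),0),(int((v-x0+.5)*k),8),(0,0,255),1);cv2.putText(im,str(v),(int((v-x0)*k)-8,18),0,.35,(0,0,255),1)
    for v in range(y0//20*20+20,y1,20):
        cv2.line(im,(0,int((v-y0+.5)*k)),(8,int((v-y0+.5)*k)),(0,0,255),1);cv2.putText(im,str(v),(9,int((v-y0+.5)*k)+4),0,.35,(0,0,255),1)
    cv2.imwrite(f'pics/{n}_zoom.png',im);print(im.shape)
E
```

```text
(544, 782, 3)
(600, 740, 3)
```

View pics/top_zoom.png

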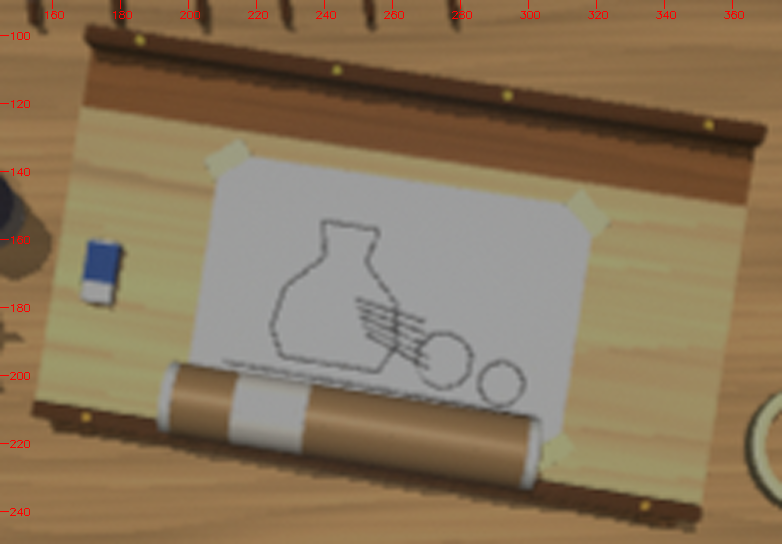

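View pics/side_zoom.png

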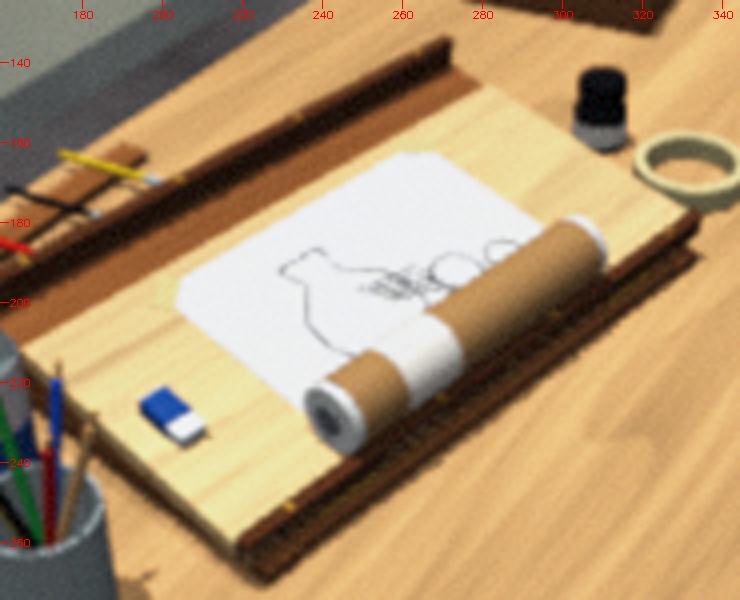

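Pixels taken from the zooms: in the top view the tray edge corners are (82,106) and (747,205), the ledge inner corners (36,402) and (702,503), and the rail outer corners (90,24) and (766,126). The tube's ends are near (168,397) and (533,455). In the side view the tray edge corners are (20,347) and (490,88), the ledge inner corners (237,540) and (697,211), and the left cap centre is (332,418). Now I'll fit the board pose to these.

```bash
cat > h.py <<'E'
import cv2, pickle, numpy as np
from scipy.spatial.transform import Rotation as R
def proj(f,P):
    C=R.from_euler('xyz',f['orientation'],degrees=True)
    q=C.inv().apply(np.atleast_2d(P)-f['position'])*[1,-1,-1]
    K=np.array([[f['fx'],0,f['cx']],[0,f['fy'],f['cy']],[0,0,1]])
    return cv2.projectPoints(q,np.zeros(3),np.zeros(3),K,f['D'])[0][:,0]
def board(p): # x,y,z,pitch,yaw
    return R.from_euler('xyz',[0,-p[3],p[4]],degrees=True),np.array(p[:3])
def b2w(p,q):
    r,t=board(p); return r.apply(q)+t
E
python3 - <<'E'
from h import *
from scipy.optimize import least_squares
ft,fs=[pickle.load(open(n+'0.pkl','rb')) for n in('top','side')]
px=lambda z,o,k:(np.array(z,float)+.5)/k-.5+o
L,W=.012,.24
tb=np.array([[.225,W,0],[.225,-W,0],[L,W,.008],[L,-W,.008],[.28,W,.022],[.28,-W,.022]])
tp=px([(82,106),(747,205),(36,402),(702,503),(90,24),(766,126)],(145,90),3.4)
sb=np.array([[.225,W,0],[.225,-W,0],[L,W,.008],[L,-W,.008]])
sp=px([(20,347),(490,88),(237,540),(697,211)],(160,125),4)
# tube crest end points (mid of crest) : top
res=lambda p:np.r_[(proj(ft,b2w(p,tb))-tp).ravel(),(proj(fs,b2w(p,sb))-sp).ravel()]
s=least_squares(res,[.48,0,.03,10,-8],loss='soft_l1');p=s.x
print(p.round(4));print(res(p).reshape(-1,2).round(1))
s2=least_squares(lambda q:res([*q[:3],10,q[3]]),[.48,0,.03,-8],loss='soft_l1');p2=[*s2.x[:3],10,s2.x[3]]
print('10deg',np.round(p2,4));print(res(p2).reshape(-1,2).round(1))
tc=px([(168,397),(533,455)],(145,90),3.4);sc=px([(332,418)],(160,125),4)
rt=lambda q:np.r_[(proj(ft,b2w(p2,[[q[0],q[1]+.13,.047],[q[0],q[1]-.13,.047]]))-tc).ravel(),(proj(fs,b2w(p2,[[q[0],q[1]+.13,.025]]))-sc).ravel()]
t=least_squares(rt,[.03,0]);print('tube',t.x,rt(t.x).round(1))
np.save('board.npy',p2)
print('eraser etc in board frame')
r,o=board(p2)
for n,w in dict(eraser=(.602,.208,.061),pj=(.575,.347,.0825),fix=(.647,.304,.146),ink=(.561,-.315,.05)).items():print(n,r.inv().apply(np.array(w)-o).round(3))
E
```

```text
[ 0.4629  0.0197  0.0254 11.0796 -9.7619]
[[ 0.4  0.4]
 [-0.2  0.6]
 [ 0.2 -0.9]
 [-0.2  0.4]
 [-0.8  0.1]
 [ 0.3 -0.2]
 [ 1.1  0.7]
 [-0.1 -0.9]
 [-0.2 -0.4]
 [-1.3 -0.1]]
10deg [ 0.4626  0.0198  0.0276 10.     -9.7883]
[[ 0.7  0.5]
 [-0.4  0.7]
 [-0.1 -1. ]
 [-0.1  0.4]
 [-0.4  0.2]
 [ 0.  -0.2]
 [ 1.1  1.1]
 [-0.2 -0.4]
 [-0.2 -0.9]
 [-1.2 -0.6]]
tube [0.03034579 0.01223185] [-1.3 -0.3  1.9  0.1 -0.2  1. ]
eraser etc in board frame
eraser [0.11  0.209 0.015]
pj [0.064 0.342 0.045]
fix [0.152 0.311 0.093]
ink [ 0.155 -0.313 -0.005]
```

```bash
cat >> h.py <<'E'
def tool(p,flip=1):
    r,_=board(p); B=r.as_matrix()
    return R.from_matrix(np.c_[-flip*B[:,0],flip*B[:,1],-B[:,2]]).as_euler('xyz',degrees=True)
E
python3 - <<'E'
from workcell import env
from h import *
p=np.load('board.npy');W=lambda x,z,y=.012:b2w(p,[x,y,z])
best=None
for fl in(1,-1):
    o=tool(p,fl);j=[env.inverse_kinematics(W(*a),o) for a in((-.035,.15),(-.028,.015),(.205,.015))]
    print(fl,o.round(1),[None if k is None else np.round(k) for k in j])
    if all(k is not None for k in j):
        c=np.abs(np.array(j[0])-env.read_state()['joint_positions']).max()
        if best is None or c<best[0]:best=(c,fl,o)
fl,o=best[1:];np.save('o.npy',o);print('use',fl)
env.goto(W(-.035,.15),o)
env.move_straight(W(-.035,.015),rate=.08,force_limit=6)
s=env.read_state();r,t=board(p);print(s['clock'],r.inv().apply(s['position']-t),s['force'],s['opening'])
f=env.grab_frame('side');cv2.imwrite('pics/s1.png',cv2.resize(f['image'][110:290,140:380],None,fx=3,fy=3,interpolation=2))
E
```

```text
1 [-180.    10.   170.2] [array([  34.,   -2.,  -43.,   10.,  -42., -141.]), array([  29.,   14.,  -54.,   25.,  -15., -153.]), array([  16.,   28.,  -15.,    7.,  -37., -121.])]
-1 [180.  -10.   -9.8] [array([ 34.,  -2., -43.,  10., -42.,  39.]), array([ 29.,  14., -54.,  25., -15.,  27.]), array([ 16.,  28., -15.,   7., -37.,  59.])]
use -1
5.1583 [-0.03475845  0.01222906  0.01521557] [ 0.26536733 -0.33283398  0.10703922] 0.9990225729822698
```

View pics/s1.png

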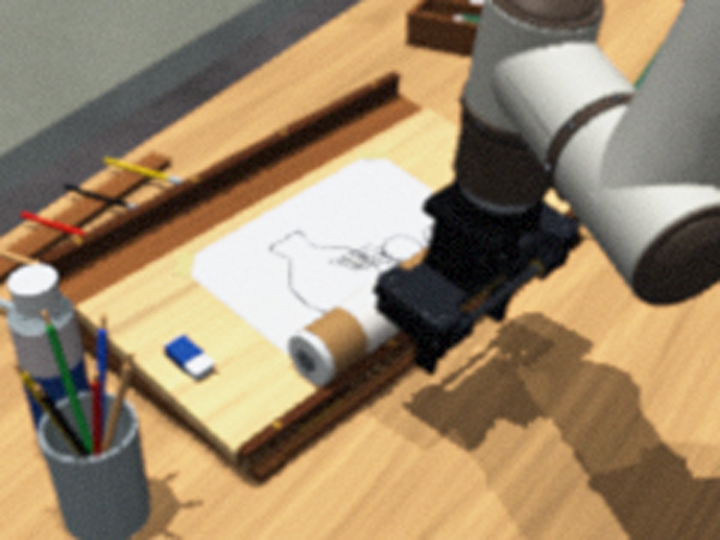

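The fingers (tip at about (430,365) in the crop) are just below the ledge, behind the tube and clear of it, so I can push half-way and check.

```bash
python3 - <<'E'
from workcell import env
from h import *
p=np.load('board.npy');W=lambda x,z,y=.012:b2w(p,[x,y,z])
print(env.move_straight(W(-.01,.015),rate=.02,force_limit=8))
print(env.move_straight(W(.11,.015),rate=.025,force_limit=8))
s=env.read_state();r,t=board(p);print(s['clock'],r.inv().apply(s['position']-t),s['force'])
f=env.grab_frame('side');cv2.imwrite('pics/s2.png',cv2.resize(f['image'][110:290,140:380],None,fx=3,fy=3,interpolation=2))
m=env.search_frame(f,'tube');print([(x['score'],r.inv().apply(x['xyz']-t).round(3)) for x in m])
E
```

```text
False
True
7.5417 [-0.00588406  0.01142546  0.01503431] [-1.72300996  0.7658752   3.65225606]
[(0.96, array([0.021, 0.118, 0.049]))]
```

View pics/s2.png

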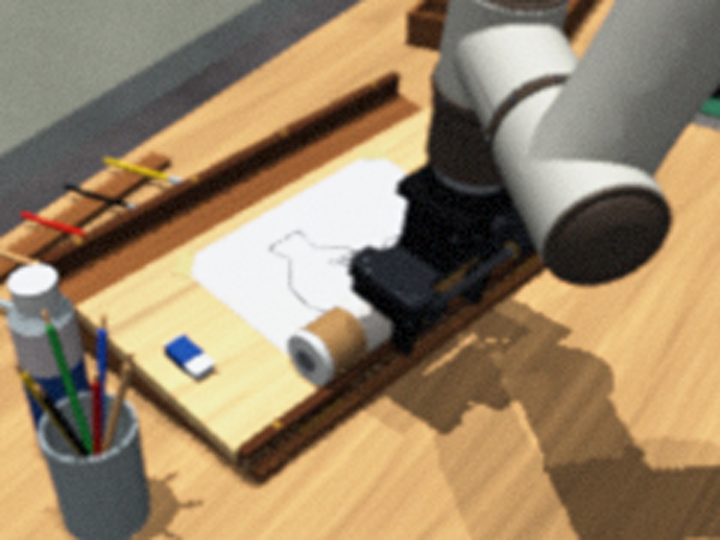

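The push stopped at TCP x −0.006 with a mostly upward force, and the tube hasn't moved. The open fingertips may be retracted relative to the TCP and pressing above the axis, or the fingers may be on the ledge. I'll check the tip height from the picture taken before contact.

```bash
python3 - <<'E'
from workcell import env
from h import *
p=np.load('board.npy');W=lambda x,z,y=.012:b2w(p,[x,y,z])
r,t=board(p)
fs=pickle.load(open('side0.pkl','rb'))
env.move_straight(W(-.045,.015),rate=.05)
s=env.read_state();b=r.inv().apply(s['position']-t);print(s['clock'],b,s['force'],s['joint_torque'])
f=env.grab_frame('side');
im=f['image'][190:250,250:330];k=8
im=cv2.resize(im,None,fx=k,fy=k,interpolation=2)
for y in(.0435,.0585):
  for d in(0,.01,.02):
    for x in(-.0095,.0095):
      q=(proj(f,b2w(p,[b[0]+x,b[1]+y,b[2]+d]))[0]-[250,190]+.5)*k
      cv2.circle(im,tuple(int(v) for v in q),3,[(0,0,255),(0,255,0),(255,255,0)][int(d*100+.5)],-1)
      print(y,d,x,q.round())
im=cv2.convertScaleAbs(im,alpha=1.6,beta=15)
cv2.imwrite('pics/s3.png',im)
E
```

```text
8.55 [-0.04485388  0.01209977  0.0149496 ] [ 0.75775456 -0.49935146 -0.28021639] [ 1.13752834e-02 -2.16867918e+01  8.77020121e+00  1.32971730e+00
  1.78301926e-01 -9.03863838e-03]
0.0435 0 -0.0095 [310. 363.]
0.0435 0 0.0095 [267. 329.]
0.0435 0.01 -0.0095 [315. 343.]
0.0435 0.01 0.0095 [272. 309.]
0.0435 0.02 -0.0095 [320. 323.]
0.0435 0.02 0.0095 [276. 289.]
0.0585 0 -0.0095 [280. 386.]
0.0585 0 0.0095 [237. 352.]
0.0585 0.01 -0.0095 [285. 366.]
0.0585 0.01 0.0095 [242. 332.]
0.0585 0.02 -0.0095 [290. 346.]
0.0585 0.02 0.0095 [246. 312.]
```

View pics/s3.png

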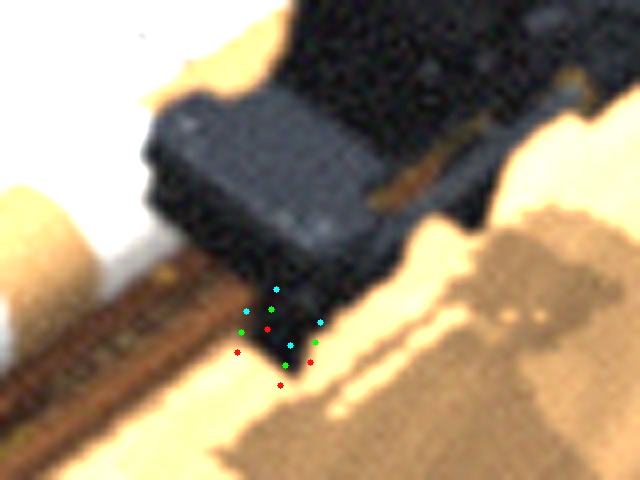

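The tip is where expected, about 15 mm above the face and clear of the ledge. The contact force pointed steeply up, roughly 2:1, so a wider part of the finger higher up met the tube above its axis and jammed it. I'll tilt the tool so the tips lead and touch the tube below its axis.

```bash
cat >> h.py <<'E'
def tilted(p,a,flip=-1):
    r,_=board(p); B=(r*R.from_euler('y',-a,degrees=True)).as_matrix()
    return R.from_matrix(np.c_[-flip*B[:,0],flip*B[:,1],-B[:,2]]).as_euler('xyz',degrees=True)
E
python3 - <<'E'
from workcell import env
from h import *
p=np.load('board.npy');W=lambda x,z,y=.012:b2w(p,[x,y,z])
print(env.read_state()['joint_positions'])
for a in(15,20,25,30,35):
    o=tilted(p,a);B=R.from_euler('xyz',o,degrees=True).as_matrix()
    print(a,B[:,2].round(2),*[None if (j:=env.inverse_kinematics(W(x,z),o)) is None else np.round(j).astype(int) for x,z in((-.045,.06),(-.045,.016),(0,.016),(.1,.016),(.215,.016))])
E
```

```text
[ 29.77225387  13.5237676  -57.45380002  29.23186622 -13.13318734
  22.25009826]
15 [ 0.42 -0.07 -0.91] None None None None None
20 [ 0.49 -0.09 -0.87] None None None None None
25 [ 0.57 -0.1  -0.82] None [ -21   15  -60 -162  -20  -98] [ -18   15  -52 -158  -13 -105] None None
30 [ 0.63 -0.11 -0.77] [ -20    6  -58 -154  -15 -108] None [ -20   18  -59 -165  -27  -95] [ -16   19  -43 -160  -13 -104] None
35 [ 0.7  -0.12 -0.71] None None None [ -18   21  -49 -167  -26  -96] [ -15   25  -30 -159  -10 -107]
```

```bash
python3 - <<'E'
from workcell import env
from h import *
p=np.load('board.npy');W=lambda x,z,y=.012:b2w(p,[x,y,z]);r,t=board(p)
ok=0
for a in(3,5,7,9,11):
    o=tilted(p,a)
    js=[env.inverse_kinematics(W(x,z),o) for x,z in((-.045,.023),(-.02,.023),(0,.023),(.1,.022))]
    print(a,*[None if j is None else np.round(j).astype(int) for j in js])
# gentle probe, no tilt, higher tips
env.move_straight(W(-.045,.023),rate=.05)
f0=np.array(env.read_state()['force'])
print(env.move_straight(W(-.012,.023),rate=.03,force_limit=8))
for x in np.arange(-.010,.012,.002):
    hit=env.move_straight(W(x,.023),rate=.02,force_limit=5)
    s=env.read_state();print(round(s['clock'],1),hit,r.inv().apply(s['position']-t).round(4),'F',r.inv().apply(s['force']-f0).round(2))
    if hit:break
E
```

```text
3 None [ 24  12 -60  48 -10  10] [ 25  14 -55  37 -13  20] [ 21  20 -36  17 -23  44]
5 None None None [ 21  19 -40  24 -19  37]
7 None None None [ 20  19 -45  36 -14  26]
9 None None None None
11 None None None None
False
10.4 False [-0.0099  0.0121  0.0231] F [1.06 0.03 1.17]
10.7 False [-0.0078  0.0121  0.023 ] F [1.73 0.89 0.88]
10.9 False [-0.0059  0.012   0.023 ] F [ 0.97 -0.82  1.45]
11.2 False [-0.0038  0.0121  0.023 ] F [ 0.59 -0.01  0.85]
11.4 False [-0.0018  0.0121  0.023 ] F [ 0.6  -0.74  0.99]
11.7 False [0.0002 0.0121 0.023 ] F [1.12 0.49 1.77]
11.9 False [0.0022 0.0121 0.023 ] F [ 0.91 -0.39  1.36]
12.2 False [0.0042 0.0121 0.023 ] F [ 1.94  0.54 -0.18]
12.4 False [0.0062 0.0121 0.023 ] F [ 0.87 -0.22  1.23]
12.7 False [0.0082 0.0121 0.023 ] F [1.56 0.1  0.29]
12.9 False [0.0102 0.0121 0.023 ] F [ 0.49 -0.35  0.72]
```

With the tips 23 mm up the push goes freely. I'll continue to half-way and look.

```bash
python3 - <<'E'
from workcell import env
from h import *
p=np.load('board.npy');W=lambda x,z,y=.012:b2w(p,[x,y,z]);r,t=board(p)
hit=env.move_straight(W(.1,.023),rate=.03,force_limit=8)
s=env.read_state();print(s['clock'],hit,r.inv().apply(s['position']-t).round(4),s['force'])
f=env.grab_frame('side');cv2.imwrite('pics/s4.png',cv2.resize(f['image'][110:290,140:380],None,fx=3,fy=3,interpolation=2))
m=env.search_frame(f,'tube');print([(x['score'],r.inv().apply(x['xyz']-t).round(3)) for x in m])
E
```

```text
16.0583 False [0.0999 0.012  0.023 ] [-0.87348988 -0.29894294 -0.18189691]
[(0.75, array([0.124, 0.11 , 0.048])), (0.68, array([ 0.054, -0.324, -0.017]))]
```

View pics/s4.png

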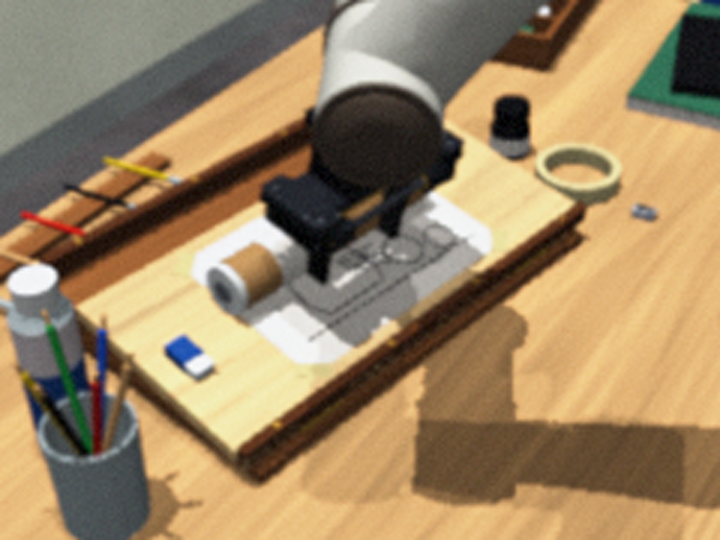

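The tube, with its left cap at (225,290) in the crop, is about half-way up, straight, and resting against both fingers. Next I'll push it to the tray, then retreat straight back and up.

```bash
python3 - <<'E'
from workcell import env
from h import *
p=np.load('board.npy');W=lambda x,z,y=.012:b2w(p,[x,y,z]);r,t=board(p)
hit=env.move_straight(W(.203,.023),rate=.03,force_limit=8)
env.dwell(.4)
s=env.read_state();print(s['clock'],hit,r.inv().apply(s['position']-t).round(4),s['force'])
f=env.grab_frame('side');cv2.imwrite('pics/s5.png',cv2.resize(f['image'][110:290,140:380],None,fx=3,fy=3,interpolation=2))
m=env.search_frame(f,'tube');print([(x['score'],r.inv().apply(x['xyz']-t).round(3)) for x in m])
E
```

```text
20.1417 False [0.203 0.012 0.023] [-1.00002244 -0.69550575  1.37619799]
[(0.96, array([0.224, 0.094, 0.043]))]
```

View pics/s5.png

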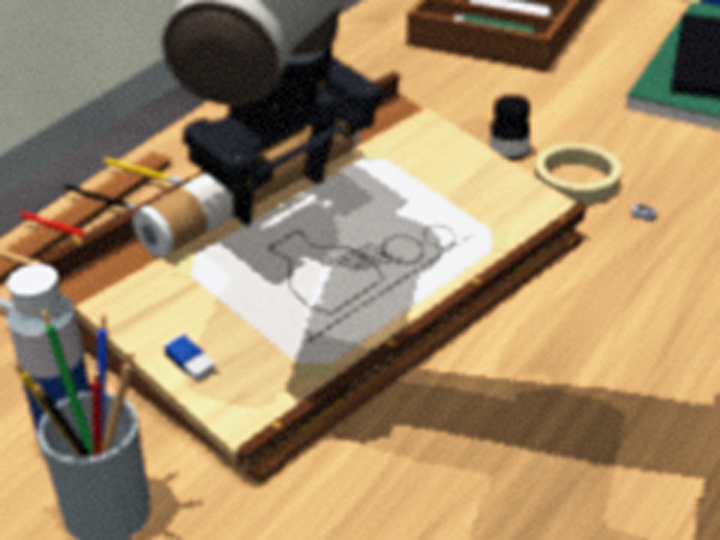

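The tube looks to be in the tray, with its left cap centre at (153,230) in the crop, or pixel (191,186.7). I'll check that against the projected poses before retreating.

```bash
python3 - <<'E'
from workcell import env
from h import *
p=np.load('board.npy');fs=pickle.load(open('side0.pkl','rb'))
for q in((.134,.142,.025),(.225,.142,.025),(.23,.142,.0245),(.236,.142,.021),(.24,.142,.021)):print(q,((proj(fs,b2w(p,q))[0]-[140,110]+.5)*3).round(1))
f=env.grab_frame('side');m=env.trace(f,'tube')[0]['mask'];f2=env.grab_frame('top');m2=env.trace(f2,'tube')
pts=cv2.findNonZero(m.astype('uint8')).reshape(-1,2);print(m.sum(),pts.min(0),pts.max(0),len(m2))
# left cap: predicted silhouette extremes vs mask at candidate poses
a=np.linspace(0,2*np.pi,72)
for x,z in((.23,.0245),(.236,.021),(.24,.021)):
    c=np.c_[x+.025*np.cos(a),np.full(72,.142),z+.025*np.sin(a)];q=proj(f,b2w(p,c));print(x,z,q.min(0).round(1),q.max(0).round(1))
E
```

```text
(0.134, 0.142, 0.025) [228.1 295.1]
(0.225, 0.142, 0.025) [163.  241.4]
(0.23, 0.142, 0.0245) [159.6 238.9]
(0.236, 0.142, 0.021) [155.5 238.3]
(0.24, 0.142, 0.021) [152.8 236. ]
605 [185 157] [255 194] 1
0.23 0.0245 [187.1 181.1] [198.4 197.1]
0.236 0.021 [185.8 180.9] [197.1 196.9]
0.24 0.021 [184.9 180.1] [196.1 196.1]
```

```bash
python3 - <<'E'
from workcell import env
from h import *
p=np.load('board.npy');W=lambda x,z,y=.012:b2w(p,[x,y,z]);r,t=board(p)
print(env.move_straight(W(.205,.023),rate=.01,force_limit=5))
env.dwell(.2);env.move_straight(W(.19,.023),rate=.03)
env.move_straight(W(.13,.03),rate=.08);env.move_straight(W(.06,.12),rate=.12)
env.dwell(.5);print(env.read_state()['clock'])
for n in('side','top'):
    f=env.grab_frame(n);cv2.imwrite(f'pics/{n}6.png',f['image'][90:250,140:380] if n=='side' else f['image'][80:260,60:420])
    for T in('tube','eraser'):
        m=env.search_frame(f,T);print(n,T,[(x['score'],r.inv().apply(x['xyz']-t).round(3)) for x in m])
a,b=cv2.imread('pics/side6.png'),cv2.imread('pics/top6.png')
cv2.imwrite('pics/end.png',np.vstack([cv2.resize(a,(600,300),interpolation=2),cv2.resize(b,(600,300),interpolation=2)]))
E
```

```text
False
24.15
side tube [(0.95, array([0.228, 0.068, 0.046]))]
side eraser [(0.49, array([0.11 , 0.213, 0.019]))]
top tube [(0.57, array([0.231, 0.013, 0.05 ]))]
top eraser [(0.73, array([0.23 , 0.016, 0.051])), (0.57, array([0.114, 0.207, 0.013]))]
```

View pics/end.png

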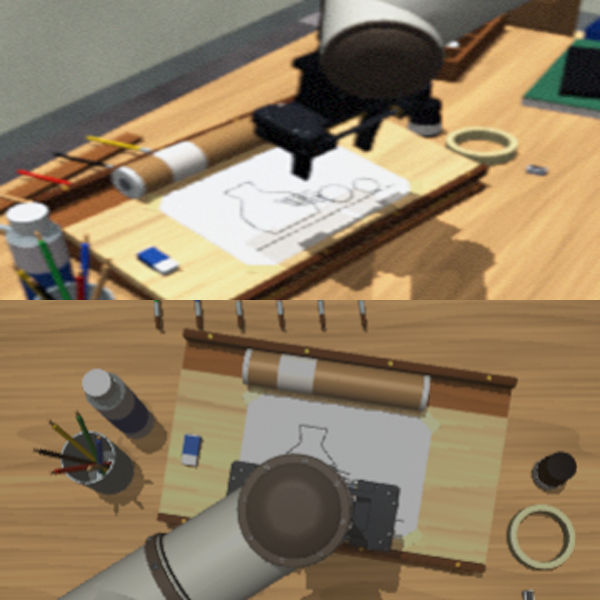

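The tube stays in the tray after the robot has let go. In the top half it spans (125,182) to (255,130), and in the bottom half (247,370) to (428,392), parallel to the rail. Nothing else has moved and the robot touches nothing, so I'm handing the job in.

```bash
python3 -c "
from workcell import env
print(env.close_job())"
```

```text
the job is handed in; nothing more can be done
None
```

The tube was pushed up the board and lies in the tray parallel to the rail, the other things look undisturbed in the last pictures, and the job was handed in just after 24 s on the robot's clock; the hand-in returned no verdict.

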